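# Find the firm clip by squeezing, pin the price card with it, scrap the tired clips

### The arm

A 7-joint arm with a two-finger parallel gripper is mounted at the origin on a cart in front of the work surface, level with it; the furniture and walls round the work are solid. World frame = base frame: x ahead of the robot, y to its left, z up, the work surface at z = 0. Lengths are in m, angles in rad, forces in N, time in s.
With the tool pointing down it reaches from about 0.425 to 0.925 m from the base axis. Payload 6.8 kg.
Tool frame: the origin (TCP) lies between the finger pads; the fingertips stand 11 mm ahead of it and the grasp point (between the pads) lies 8 mm behind it; z points along the fingers, y is the line along which they close (so a half turn about z gives the same grasp; the last joint's range is limited). The gripper opens to 85 mm and grips with 20 to 120 N. Pads are 22 mm wide; open, the fingers measure 114 mm over their backs; the gripper's body (76 mm by 85 mm) begins 54 mm behind the grasp point. The pads swing forward as they close: fully open they stand 13 mm farther back than shut.
Start: joints at [-1.318, 0.477, 0.022, 1.555, -0.011, 1.109, -0.083], TCP at [0.238, 0.632, 0.242] pointing down, gripper open.
Joint ranges: [-2.96, 2.96], [-0.34, 2.1], [-1.41, 1.46], [0.24, 2.44], [-1.37, 4.51], [0.17, 1.92], [-2.96, 2.96]. Speed limits (rad/s): [2.39, 2.39, 3.14, 3.14, 3.14, 3.14, 3.14].

### API

Orientations are given as a rotation vector (axis times angle).
In Python, from bench import r gives the robot as it stands.
- The arm moves only by the tool send_rows, never from a script. Its argument "deltas" is a list of rows, each an object of numbers: "dx", "dy", "dz": the shift along the world's x, y, z in mm; "rx", "ry", "rz": the turn, a rotation vector about the world's x, y, z in degrees. A call has 1 to 5 rows; each row is the pose to reach, as a shift and turn from the pose commanded when the call began; what a row does not reach only later rows make up. A row lasts 1/12 s, in which the tool goes at most 41.7 mm and 7.16 degrees, less where a joint would pass 70% of its speed; a pose out of reach is approached as far as the arm can. A call with a gripper value outside its range is refused whole. "jaw" is the finger opening in mm, from 0 to 85.4, set as the call begins (left out, the last holds). The fingers move at their own pace and stop on an object; "newtons" is the grip in N (left out, the last holds). Time passes only in rows, so rows that repeat a pose let the fingers close. It gives the time, the measured TCP pose, the force, the opening and the grip force at its end, in the units of the state.
- r.get_obs(): the state, without advancing time (a new reading comes with each control period).
- r.grab_frame(name): name is "scene" or "top"; returns a dict with "frame" (420x560x3 uint8, blue, green, red), "z_map" (420x560 float32, m along the optical axis (not along the pixel's ray), 0 where there is no reading), "vertical_fov" (degrees; the focal length in pixels is half the picture's height over the tangent of half this angle, whatever the lens; pixels are square), "cx", "cy" (the principal point, pixels), "xyz" and "orientation" of the camera in the world. Camera axes: x right, y down, z forward; pixel columns grow to the right and rows downward; lengths in m; the calibration is good to about 2 mm. A picture is of the moment at which its call begins.
- r.hand_in(): hands the job in; it is judged then, once.
The state is a dict: "clock": time; "joints": joint angles; "qvel": joint speeds; "tau": joint torques, N m; "tcp_pos": TCP position; "orientation": TCP orientation; "contact_force": force on the tool from outside, world axes, zero at the start; "moment": the same for the moment, N m; "grip_width": finger opening in m; "gripper_force": force on a finger pad.
Only numpy, scipy, OpenCV 4.12 (cv2) and the standard library are available. Lean on these libraries where they do the work, as an engineer would, in place of code of your own. Each camera call takes 0.05 s, during which the arm holds its last target. There are 200 camera calls.

### The job

Three spring clips that look alike lie on the counter, but only one still has a firm spring, as you can feel by squeezing them. With the firm one pin the price card to its sloping stand, the jaws well over a side edge in the upper half so that they grip card and panel together, the card staying seated on its ledge; drop the two tired clips in the grey scrap tray and leave everything else where it is.

Things in the scene. Friction and masses are not known exactly. Their poses are not given: they have to be found in the camera images.
- clip_a: One of three spring clips that look alike; the letters tell nothing of the spring. Two 24 mm wide steel plates on a pin, lying on its side (pin upright), 75 mm long, 25 mm high. Origin: on the pin's axis, at the underside. At rest +x points along the middle line to the jaws (tips 36 mm from the pin), -x to the splayed grips, z up along the pin. The frame is fixed to the plate on the +y side.
- clip_b: Second clip, same shape and frame as clip_a. Feel of all clips when squeezed 26 mm behind the pin: a firm one pushes on each finger with about 9 N at first, 14 N half way (30 mm between the fingers) and 20 N just before the stop; a tired one with 3, 5 and 6 N. On the stand a firm one bites with about 13 N, a tired one with 4 N.
- clip_c: Third clip, same shape and frame as clip_a. Each clip weighs 50 to 85 g.
- clip_a_grip (a point): Point to squeeze: middle line, 26 mm behind the pin, 12.5 mm above the underside, between the black ribbed grips (14 to 38 mm behind the pin). At rest 38 mm over the grips here (45 at their ends). Squeezed to about 20 mm (hard stop; each plate turned 0.3 rad) the jaws stand 17 mm open; let go, they snap shut. Fingers 22 mm wide hold the grip ends and the pin moves 5 mm forward.
- clip_b_grip (a point): Squeezing point of clip_b; the same as for clip_a
- clip_c_grip (a point): Squeezing point of clip_c; the same as for clip_a
- clip_a_jaw (a point): Jaw point of clip_a: 36 mm ahead of the pin, 12.5 mm above the underside, on the inner face of the +y plate's jaw, where the two jaws meet when shut. The black jaw blocks reach from 27 to 36 mm ahead of the pin; the throat behind them is free to 4 mm ahead of it.
- clip_b_jaw (a point): Jaw point of clip_b; the same as for clip_a
- clip_c_jaw (a point): Jaw point of clip_c; the same as for clip_a
- board: Fixed aluminium panel of the price stand, 164 mm wide, 150 along the slope, 4 thick, its face to the customers; it leans 32 degrees back, its top nearer the robot than its foot. Origin: middle of its lower edge, on the face, 17 mm above the counter. x out of the face (away and up), y along the width (side edges at -82 and 82 mm), z up the slope. Foot 125 x 130 mm and strut on the robot's side.
- card: Loose hard price card, 156 mm wide, 130 high, 3 thick, standing on the board's ledge (4 mm above the lower edge, lip 13 mm) and leaning on its face, side edges about 4 mm inside the panel's. Origin: middle of its lower edge, on its rear side; axes as the board's. Card and panel together are 7 mm thick: from 4 mm behind to 3 mm before the board's origin plane.
- tray: Grey scrap tray (fixed), open box 150x150x34 mm, walls 3 mm, rim 158 mm over all; origin at the centre of its underside.
- stapler: black desk stapler, 38x150x52 mm, origin at the centre of its underside; a bystander
- tape_1: roll of brown tape lying flat, 102 mm across, 25 mm high, origin under its centre; a bystander
- keys_1: small bunch of keys lying flat, 112x120x8 mm, origin under its centre; a bystander
- spool_red: thread spool standing upright, 29 mm across, 40 mm high; a bystander
- spool_navy: thread spool standing upright, 29 mm across, 40 mm high; a bystander
Things that resemble listed ones, but are neither listed nor needed, are in the scene too. Several things look just like the part that bears board: the one meant starts farthest from the robot's base.

How it is judged:
At the end, for the whole second after the job is handed in: One clip bites card and panel with over 7 N on each (a tired one gives about 4), its jaw tips 5 to 42 mm inside a side edge, 68 to 142 mm up; card seated on its ledge within 8 mm sideways, 12 mm up, 0.06 rad; the other two in the tray (pin within the walls, under 50 mm high); clips at rest (x of card in the frame of board between -0.003 and 0.006 m and y of card in the frame of board between -0.008 and 0.008 m and z of card in the frame of board between -0.001 and 0.012 m and angle between the x axis of card and the x axis of board, either way round below 0.06 rad and angle between the z axis of card and the z axis of board, either way round below 0.06 rad and (((y of clip_a_jaw in the frame of board between -0.077 and -0.04 m or y of clip_a_jaw in the frame of board between 0.04 and 0.077 m) and z of clip_a_jaw in the frame of board between 0.068 and 0.142 m and x of clip_a_jaw in the frame of board between -0.015 and 0.015 m and contact force between clip_a and card above 7 N and contact force between clip_a and board above 7 N and linear speed of each of clip_a, clip_b, clip_c below 0.03 m/s and x of clip_b in the frame of tray between -0.073 and 0.073 m and y of clip_b in the frame of tray between -0.073 and 0.073 m and z of clip_b in the frame of tray between -0.005 and 0.05 m and x of clip_c in the frame of tray between -0.073 and 0.073 m and y of clip_c in the frame of tray between -0.073 and 0.073 m and z of clip_c in the frame of tray between -0.005 and 0.05 m) or ((y of clip_b_jaw in the frame of board between -0.077 and -0.04 m or y of clip_b_jaw in the frame of board between 0.04 and 0.077 m) and z of clip_b_jaw in the frame of board between 0.068 and 0.142 m and x of clip_b_jaw in the frame of board between -0.015 and 0.015 m and contact force between clip_b and card above 7 N and contact force between clip_b and board above 7 N and linear speed of each of clip_b, clip_a, clip_c below 0.03 m/s and x of clip_a in the frame of tray between -0.073 and 0.073 m and y of clip_a in the frame of tray between -0.073 and 0.073 m and z of clip_a in the frame of tray between -0.005 and 0.05 m and x of clip_c in the frame of tray between -0.073 and 0.073 m and y of clip_c in the frame of tray between -0.073 and 0.073 m and z of clip_c in the frame of tray between -0.005 and 0.05 m) or ((y of clip_c_jaw in the frame of board between -0.077 and -0.04 m or y of clip_c_jaw in the frame of board between 0.04 and 0.077 m) and z of clip_c_jaw in the frame of board between 0.068 and 0.142 m and x of clip_c_jaw in the frame of board between -0.015 and 0.015 m and contact force between clip_c and card above 7 N and contact force between clip_c and board above 7 N and linear speed of each of clip_c, clip_a, clip_b below 0.03 m/s and x of clip_a in the frame of tray between -0.073 and 0.073 m and y of clip_a in the frame of tray between -0.073 and 0.073 m and z of clip_a in the frame of tray between -0.005 and 0.05 m and x of clip_b in the frame of tray between -0.073 and 0.073 m and y of clip_b in the frame of tray between -0.073 and 0.073 m and z of clip_b in the frame of tray between -0.005 and 0.05 m))); the robot touches nothing.
It fails at once if a bystander (stapler, tape, keys or a spool) is moved more than 30 mm (distance of any of stapler, tape_1, keys_1, spool_red, spool_navy from where it was at the start of the episode above 0.03 m).
It fails at once if the price card comes off its ledge (z of card in the frame of board above 0.03 m).
It also fails if it takes over 67 s, if anything falls off the work surface, if the arm or the gripper's body presses on something with over 40 N, if the wrist force passes 120 N, or if a joint passes its speed limit or range.

## Working session

There is one attempt and no reset: what is moved stays moved. The work goes in short steps, Python scripts to look and compute and a tool call to move; the robot and the scene stay as the last step left them, time stands still between calls to the robot, and variables do not carry over. Pictures are saved under pics/ and viewed, at most 10 in all, crops included, and the job is handed in when it is done.

Besides the shell and the picture viewer there is one more tool, called after ">>>" as a command line: name --argument value ..., lists and objects as JSON in quotes. send_rows: Moves the arm, as the interface text tells. Its arguments: {"type":"object","properties":{"deltas":{"type":"array","items":{"type":"object","properties":{"dx":{"type":"number"},"dy":{"type":"number"},"dz":{"type":"number"},"rx":{"type":"number"},"ry":{"type":"number"},"rz":{"type":"number"}}}},"jaw":{"type":"number"},"newtons":{"type":"number"}},"required":["deltas"]}

```bash
mkdir -p pics; ls
cat > h.py <<'E'
from bench import r
import numpy as np, cv2
from scipy.spatial.transform import Rotation as R
def cam(n):
    g=r.grab_frame(n); f=g["frame"].shape[0]/2/np.tan(np.radians(g["vertical_fov"])/2)
    o=np.array(g["orientation"],float)
    M=o if o.shape==(3,3) else R.from_rotvec(o).as_matrix()
    return dict(im=g["frame"],z=g["z_map"],f=f,cx=g["cx"],cy=g["cy"],p=np.array(g["xyz"]),M=M)
def cloud(c):
    v,u=np.mgrid[:420,:560]; z=c["z"]
    P=np.dstack([(u-c["cx"])/c["f"]*z,(v-c["cy"])/c["f"]*z,z])
    return P@c["M"].T+c["p"]
def plane(c,u,v,h):
    d=c["M"]@np.array([(u-c["cx"])/c["f"],(v-c["cy"])/c["f"],1]); return c["p"]+d*(h-c["p"][2])/d[2]
def pix(c,P):
    q=(np.asarray(P)-c["p"])@c["M"]; return q[...,:2]/q[...,2:]*c["f"]+[c["cx"],c["cy"]]
E
python3 - <<'E'
from h import *
for n in("scene","top"):
    c=cam(n); print(n,c["p"],c["M"].round(3).tolist(),c["f"],c["cx"],c["cy"],(c["z"]>0).mean())
    cv2.imwrite(f"pics/{n}0.png",cv2.resize(c["im"],(784,588)))
o=r.get_obs(); print(o)
E
```

```text
pics
scene [-0.12385691 -0.68039908  0.78410637] [[0.724, -0.426, 0.542], [-0.69, -0.445, 0.571], [-0.002, -0.787, -0.616]] 480.51857953401475 284.93836340248214 207.7685337319223 0.9567517006802722
top [0.4042416  0.02699438 1.23906663] [[0.019, -0.993, 0.118], [-0.999, -0.022, -0.025], [0.027, -0.118, -0.993]] 402.14665383662754 281.8862399177616 215.48692629833917 0.9959608843537415
{'clock': 0.1, 'joints': array([-1.31813189,  0.4777314 ,  0.0223117 ,  1.55630314, -0.01152798,
        1.10932303, -0.0830576 ]), 'qvel': array([-0.00023466, -0.00059709, -0.00259505, -0.00251203, -0.00122779,
        0.00039509,  0.00041054]), 'tau': array([ 5.09933248e-03, -5.97757995e+01,  1.61420155e+00, -2.81951916e+01,
        1.29100299e-02,  5.01844188e-03, -3.53264042e-06]), 'tcp_pos': array([0.23807351, 0.63108666, 0.24143384]), 'orientation': array([-5.63460123e-01, -3.09043043e+00,  2.55051939e-03]), 'contact_force': array([-0.3199468 , -0.00905523, -0.50846916]), 'moment': array([-0.01646924,  0.01596604, -0.0376933 ]), 'gripper_force': 0.0, 'grip_width': 0.08550517999189687}
```

View pics/scene0.png

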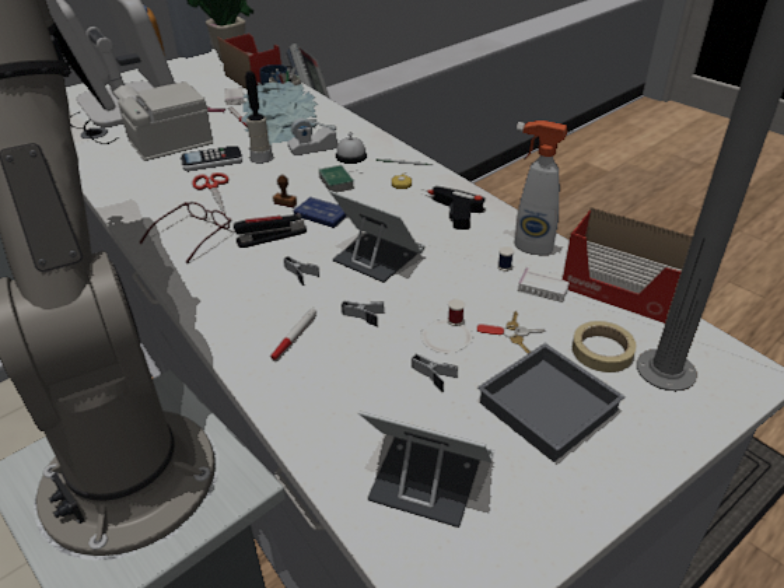

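View pics/top0.png

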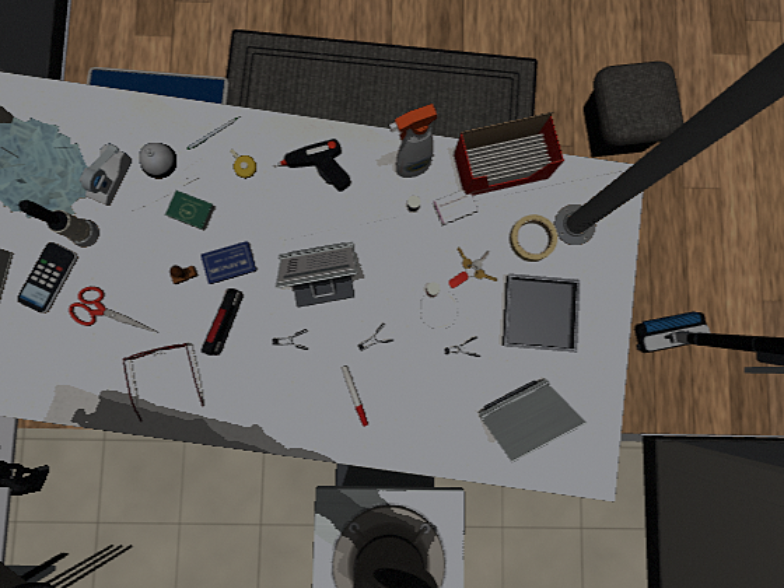

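The scene view shows the clips at (300,268), (362,310) and (435,370). The top view has them at (290,341), (376,337) and (462,349). There are two stands: one with a lined card, top (320,270), which is the farther one, and a nearer one at (530,420). The tray is at top (541,312).

Candidates for "board": (320,270) or (530,420). I choose (320,270) because it is farthest from the base. Next I'll measure and check it in a crop.

```bash
cat > m.py <<'E'
from h import *
c=cam("top"); P=cloud(c); s=cam("scene"); Q=cloud(s)
k=560/784
np.savez("c0.npz",P=P,Q=Q,im=c["im"],ims=s["im"])
for n,(u,v) in dict(A=(290,341),B=(376,337),C=(462,349)).items():
    u,v=int(u*k),int(v*k); 
    for nm,PP in(("top",P),("scene",Q)):
        ctr=plane(c,u,v,.012)
        m=(abs(PP[...,0]-ctr[0])<.06)&(abs(PP[...,1]-ctr[1])<.06)&(PP[...,2]>.008)&(PP[...,2]<.05)
        X=PP[m]; xy=X[:,:2]; mu=xy.mean(0); U,S,V=np.linalg.svd(xy-mu,full_matrices=False); a=V[0]; t=(xy-mu)@a; w=(xy-mu)@V[1]
        # splayed end: larger width
        if np.ptp(w[t>np.quantile(t,.7)])<np.ptp(w[t<np.quantile(t,.3)]): pass
        else: a=-a;t=-t
        print(n,nm,len(X),"ctr",mu.round(4),"jawdir deg",np.degrees(np.arctan2(a[1],a[0])).round(1),"t",t.min().round(4),t.max().round(4),"w ends",np.ptp(w[t<np.quantile(t,.3)]).round(4),np.ptp(w[t>np.quantile(t,.7)]).round(4),"z",np.quantile(X[:,2],[.5,.95]).round(4))
print("counter z",np.median(P[300:320,100:400,2]))
im=c["im"]
a=cv2.resize(im[225:265,185:355],None,fx=4.6,fy=4.6,interpolation=cv2.INTER_CUBIC)
b=cv2.resize(s["im"][130:285,185:345],None,fx=2.4,fy=2.4,interpolation=cv2.INTER_CUBIC)
d=cv2.resize(im[165:225,190:265],None,fx=5,fy=5,interpolation=cv2.INTER_CUBIC)
H=max(b.shape[0],d.shape[0]); o=np.zeros((a.shape[0]+H,800,3),np.uint8); o[:a.shape[0],:a.shape[1]]=a[:,:800]; o[a.shape[0]:a.shape[0]+b.shape[0],:b.shape[1]]=b; o[a.shape[0]:a.shape[0]+d.shape[0],400:400+d.shape[1]]=d
cv2.imwrite("pics/crop1.png",o[:600])
# tray + board
g=P[int(312*k),int(541*k)]; print("tray floor pt",g)
m=(abs(P[...,0]-g[0])<.11)&(abs(P[...,1]-g[1])<.11)&(P[...,2]>.025)&(P[...,2]<.045)
print("tray rim",cv2.minAreaRect((P[m][:,:2]*1000).astype(np.float32)))
ctr=P[int(262*k),int(320*k)]; print("board pt",ctr)
m=(abs(P[...,0]-ctr[0])<.12)&(abs(P[...,1]-ctr[1])<.12)&(P[...,2]>.03)&(P[...,2]<.2)
X=P[m]; print(len(X))
best=None; rng=np.random.default_rng(0)
for i in range(400):
    q=X[rng.choice(len(X),3,False)]; n=np.cross(q[1]-q[0],q[2]-q[0]); n/=np.linalg.norm(n)+1e-12
    inl=abs((X-q[0])@n)<.003
    if best is None or inl.sum()>best.sum(): best=inl
I=X[best]; mu=I.mean(0); n=np.linalg.svd(I-mu,full_matrices=False)[2][2]; n*=np.sign(n[2])
print("inl",best.sum(),"n",n,"tilt",np.degrees(np.arcsin(n[2])))
y=np.cross([0,0,1],n); y/=np.linalg.norm(y); z=np.cross(n,y)
L=np.c_[(I-mu)@y,(I-mu)@z]; print("y",y,"z",z,"mu",mu)
print("ext y",np.quantile(L[:,0],[0,.01,.99,1]),"ext z",np.quantile(L[:,1],[0,.01,.99,1]),"top z",I[:,2].max(),I[:,2].min())
print(cv2.minAreaRect((L*1000).astype(np.float32)))
E
python3 m.py
```

```text
A top 89 ctr [0.4624 0.222 ] jawdir deg 97.0 t -0.0352 0.0375 w ends 0.042 0.0144 z [0.0232 0.0279]
A scene 199 ctr [0.4626 0.2192] jawdir deg 100.3 t -0.036 0.042 w ends 0.0468 0.0198 z [0.0187 0.026 ]
B top 79 ctr [0.4667 0.0418] jawdir deg 119.7 t -0.035 0.0371 w ends 0.0598 0.0136 z [0.023  0.0279]
B scene 285 ctr [0.4678 0.0376] jawdir deg 124.3 t -0.0331 0.0414 w ends 0.045 0.0178 z [0.0188 0.0258]
C top 81 ctr [ 0.4502 -0.1502] jawdir deg 96.0 t -0.0355 0.0378 w ends 0.0426 0.0145 z [0.024  0.0283]
C scene 322 ctr [ 0.4506 -0.1543] jawdir deg 102.6 t -0.034 0.0397 w ends 0.0459 0.0187 z [0.0195 0.0253]
counter z 0.0003460100268883881
tray floor pt [ 0.53768228 -0.32707528  0.00686754]
tray rim ((532.258544921875, -321.0347900390625), (159.0377960205078, 158.41709899902344), 86.25984954833984)
board pt [0.62310075 0.15735232 0.0766231 ]
1148
inl 1008 n [0.81828131 0.16664544 0.5501318 ] tilt 33.37605558526412
y [-0.19955677  0.97988627  0.        ] z [-0.5390666  -0.10978252  0.83507784] mu [0.60844692 0.16208118 0.09562233]
ext y [-0.08118059 -0.07895932  0.07972816  0.08202798] ext z [-0.07784541 -0.07578002  0.05987658  0.06451095] top z 0.149036711292873 0.03017768339718252
((0.27129364013671875, -6.700294494628906), (142.41131591796875, 163.12139892578125), 89.82596588134766)
```

View pics/crop1.png

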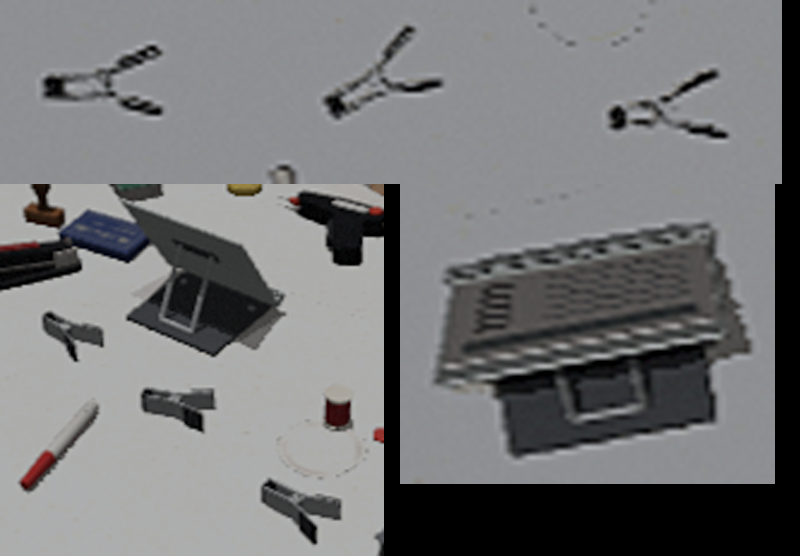

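The crop shows all three clips with black jaw blocks toward the left (+y) and the grips splayed to the right. The stand at (320,270) holds the card, its face away from the robot. I'll go to clip_a first.

>>> send_rows --deltas '[{"dx": 18,"dy": -35,"rz": -6},{"dx": 36,"dy": -70,"rz": -12},{"dx": 54,"dy": -105,"rz": -18},{"dx": 72,"dy": -140,"rz": -24},{"dx": 90,"dy": -175,"rz": -30}]' --jaw 65 --newtons 30

```text
$.deltas[0]: bad value
```

>>> send_rows --deltas '[{"dx": 18,"dy": -35,"rz": -6},{"dx": 36,"dy": -70,"rz": -12},{"dx": 54,"dy": -105,"rz": -18},{"dx": 72,"dy": -140,"rz": -24},{"dx": 90,"dy": -175,"rz": -30}]'

```text
$.deltas[0]: bad value
```

>>> send_rows --deltas '[{"dx": 18,"dy": -35,"dz": 0,"rx": 0,"ry": 0,"rz": -6},{"dx": 36,"dy": -70,"dz": 0,"rx": 0,"ry": 0,"rz": -12},{"dx": 54,"dy": -105,"dz": 0,"rx": 0,"ry": 0,"rz": -18},{"dx": 72,"dy": -140,"dz": 0,"rx": 0,"ry": 0,"rz": -24},{"dx": 90,"dy": -175,"dz": 0,"rx": 0,"ry": 0,"rz": -30}]' --jaw 65 --newtons 30

```text
clock: 0.62
tcp_pos: [0.3288, 0.4547, 0.2422]
orientation: [-1.352, -2.836, 0.0]
contact_force: [0.1, 1.2, 0.3]
grip_width: 0.0647
gripper_force: 0.0
```

>>> send_rows --deltas '[{"dx": 18,"dy": -34,"dz": 0,"rx": 0,"ry": 0,"rz": -6},{"dx": 36,"dy": -68,"dz": -10,"rx": 0,"ry": 0,"rz": -12},{"dx": 54,"dy": -102,"dz": -20,"rx": 0,"ry": 0,"rz": -18},{"dx": 72,"dy": -136,"dz": -30,"rx": 0,"ry": 0,"rz": -24},{"dx": 90,"dy": -170,"dz": -40,"rx": 0,"ry": 0,"rz": -30}]'

```text
clock: 1.03
tcp_pos: [0.4187, 0.2848, 0.2021]
orientation: [-2.039, -2.39, -0.001]
contact_force: [0.7, 0.5, -0.0]
grip_width: 0.065
gripper_force: 0.0
```

>>> send_rows --deltas '[{"dx": 16,"dy": -30,"dz": -20,"rx": 0,"ry": 0,"rz": -3.4},{"dx": 32,"dy": -60,"dz": -40,"rx": 0,"ry": 0,"rz": -3.4},{"dx": 46,"dy": -88,"dz": -60,"rx": 0,"ry": 0,"rz": -3.4},{"dx": 46,"dy": -88,"dz": -95,"rx": 0,"ry": 0,"rz": -3.4},{"dx": 46,"dy": -88,"dz": -130,"rx": 0,"ry": 0,"rz": -3.4}]'

```text
clock: 1.45
tcp_pos: [0.4662, 0.1966, 0.0721]
orientation: [2.108, 2.327, 0.004]
contact_force: [0.4, 1.8, -0.5]
grip_width: 0.0649
gripper_force: 0.0
```

>>> send_rows --deltas '[{"dx": 0,"dy": 0,"dz": -28,"rx": 0,"ry": 0,"rz": 0},{"dx": 0,"dy": 0,"dz": -50,"rx": 0,"ry": 0,"rz": 0},{"dx": 0,"dy": 0,"dz": -55,"rx": 0,"ry": 0,"rz": 0},{"dx": 0,"dy": 0,"dz": -55,"rx": 0,"ry": 0,"rz": 0}]'

```text
clock: 1.78
tcp_pos: [0.4633, 0.198, 0.0161]
orientation: [-2.103, -2.333, 0.005]
contact_force: [-0.5, -0.4, -0.4]
grip_width: 0.0646
gripper_force: 0.0
```

>>> send_rows --deltas '[{"dx": 0,"dy": 0,"dz": 0,"rx": 0,"ry": 0,"rz": 0},{"dx": 0,"dy": 0,"dz": 0,"rx": 0,"ry": 0,"rz": 0},{"dx": 0,"dy": 0,"dz": 0,"rx": 0,"ry": 0,"rz": 0},{"dx": 0,"dy": 0,"dz": 0,"rx": 0,"ry": 0,"rz": 0},{"dx": 0,"dy": 0,"dz": 0,"rx": 0,"ry": 0,"rz": 0}]' --jaw 30

```text
clock: 2.2
tcp_pos: [0.4658, 0.1991, 0.0191]
orientation: [2.103, 2.332, 0.006]
contact_force: [-0.9, -0.6, 5.2]
grip_width: 0.0299
gripper_force: 4.6
```

>>> send_rows --deltas '[{"dx": 0,"dy": 0,"dz": 0,"rx": 0,"ry": 0,"rz": 0},{"dx": 0,"dy": 0,"dz": 0,"rx": 0,"ry": 0,"rz": 0},{"dx": 0,"dy": 0,"dz": 0,"rx": 0,"ry": 0,"rz": 0},{"dx": 0,"dy": 0,"dz": 0,"rx": 0,"ry": 0,"rz": 0},{"dx": 0,"dy": 0,"dz": 0,"rx": 0,"ry": 0,"rz": 0}]'

```text
clock: 2.62
tcp_pos: [0.4657, 0.1991, 0.0191]
orientation: [2.103, 2.332, 0.006]
contact_force: [-0.0, -1.2, 6.1]
grip_width: 0.03
gripper_force: 4.6
```

clip_a reads 4.6 N at 30 mm, so it is tired. I'll carry it to the tray.

>>> send_rows --deltas '[{"dx": 0,"dy": 0,"dz": 4,"rx": 0,"ry": 0,"rz": 0},{"dx": 0,"dy": 0,"dz": 4,"rx": 0,"ry": 0,"rz": 0},{"dx": 0,"dy": 0,"dz": 4,"rx": 0,"ry": 0,"rz": 0},{"dx": 0,"dy": 0,"dz": 4,"rx": 0,"ry": 0,"rz": 0}]' --jaw 15

```text
clock: 2.95
tcp_pos: [0.4643, 0.1988, 0.0216]
orientation: [2.103, 2.334, 0.001]
contact_force: [-0.2, 0.6, -1.4]
grip_width: 0.0191
gripper_force: 32.5
```

>>> send_rows --deltas '[{"dx": 0,"dy": 0,"dz": 35,"rx": 0,"ry": 0,"rz": 0},{"dx": 0,"dy": 0,"dz": 70,"rx": 0,"ry": 0,"rz": 0},{"dx": 5,"dy": -30,"dz": 95,"rx": 0,"ry": 0,"rz": 0},{"dx": 10,"dy": -69,"dz": 100,"rx": 0,"ry": 0,"rz": 0},{"dx": 17,"dy": -109,"dz": 100,"rx": 0,"ry": 0,"rz": 0}]'

```text
clock: 3.37
tcp_pos: [0.4825, 0.09, 0.1235]
orientation: [2.098, 2.336, 0.007]
contact_force: [0.3, 0.1, -1.0]
grip_width: 0.0189
gripper_force: 32.5
```

>>> send_rows --deltas '[{"dx": 7,"dy": -40,"dz": 0,"rx": 0,"ry": 0,"rz": 0},{"dx": 14,"dy": -80,"dz": 0,"rx": 0,"ry": 0,"rz": 0},{"dx": 21,"dy": -120,"dz": 0,"rx": 0,"ry": 0,"rz": 0},{"dx": 28,"dy": -160,"dz": 0,"rx": 0,"ry": 0,"rz": 0},{"dx": 35,"dy": -200,"dz": 0,"rx": 0,"ry": 0,"rz": 0}]'

```text
clock: 3.78
tcp_pos: [0.516, -0.1123, 0.1213]
orientation: [-2.103, -2.333, -0.0]
contact_force: [1.0, 0.6, -0.5]
grip_width: 0.0188
gripper_force: 32.5
```

>>> send_rows --deltas '[{"dx": 7,"dy": -40,"dz": 0,"rx": 0,"ry": 0,"rz": 0},{"dx": 14,"dy": -80,"dz": 0,"rx": 0,"ry": 0,"rz": 0},{"dx": 21,"dy": -120,"dz": 0,"rx": 0,"ry": 0,"rz": 0},{"dx": 28,"dy": -160,"dz": 0,"rx": 0,"ry": 0,"rz": 0},{"dx": 35,"dy": -200,"dz": 0,"rx": 0,"ry": 0,"rz": 0}]'

```text
clock: 4.2
tcp_pos: [0.551, -0.3122, 0.121]
orientation: [-2.103, -2.333, -0.0]
contact_force: [0.7, 0.8, -0.3]
grip_width: 0.0188
gripper_force: 32.5
```

>>> send_rows --deltas '[{"dx": 0,"dy": -33,"dz": -15,"rx": 0,"ry": 0,"rz": 0},{"dx": 0,"dy": -33,"dz": -50,"rx": 0,"ry": 0,"rz": 0},{"dx": 0,"dy": -33,"dz": -80,"rx": 0,"ry": 0,"rz": 0},{"dx": 0,"dy": -33,"dz": -88,"rx": 0,"ry": 0,"rz": 0},{"dx": 0,"dy": -33,"dz": -88,"rx": 0,"ry": 0,"rz": 0}]'

```text
clock: 4.62
tcp_pos: [0.5493, -0.3418, 0.0304]
orientation: [-2.099, -2.329, 0.002]
contact_force: [-0.9, 0.3, -0.1]
grip_width: 0.0194
gripper_force: 32.5
```

>>> send_rows --deltas '[{"dx": 0,"dy": 0,"dz": 0,"rx": 0,"ry": 0,"rz": 0},{"dx": 0,"dy": 0,"dz": 0,"rx": 0,"ry": 0,"rz": 0},{"dx": 0,"dy": 0,"dz": 0,"rx": 0,"ry": 0,"rz": 0},{"dx": 0,"dy": 0,"dz": 0,"rx": 0,"ry": 0,"rz": 0},{"dx": 0,"dy": 0,"dz": 0,"rx": 0,"ry": 0,"rz": 0}]' --jaw 52

```text
clock: 5.03
tcp_pos: [0.5521, -0.3436, 0.0347]
orientation: [2.102, 2.332, 0.001]
contact_force: [0.1, 0.4, 0.5]
grip_width: 0.0515
gripper_force: 0.0
```

>>> send_rows --deltas '[{"dx": 0,"dy": 0,"dz": 35,"rx": 0,"ry": 0,"rz": 0},{"dx": 0,"dy": 0,"dz": 70,"rx": 0,"ry": 0,"rz": 0},{"dx": -7,"dy": 34,"dz": 85,"rx": 0,"ry": 0,"rz": 5},{"dx": -14,"dy": 69,"dz": 85,"rx": 0,"ry": 0,"rz": 10},{"dx": -21,"dy": 109,"dz": 85,"rx": 0,"ry": 0,"rz": 15}]'

```text
clock: 5.45
tcp_pos: [0.5309, -0.2354, 0.1206]
orientation: [1.777, 2.585, 0.001]
contact_force: [0.8, 0.3, -0.4]
grip_width: 0.0521
gripper_force: 0.0
```

>>> send_rows --deltas '[{"dx": -8,"dy": 40,"dz": 0,"rx": 0,"ry": 0,"rz": 5},{"dx": -16,"dy": 80,"dz": 0,"rx": 0,"ry": 0,"rz": 8},{"dx": -24,"dy": 120,"dz": 0,"rx": 0,"ry": 0,"rz": 8},{"dx": -32,"dy": 160,"dz": 0,"rx": 0,"ry": 0,"rz": 8},{"dx": -40,"dy": 200,"dz": 0,"rx": 0,"ry": 0,"rz": 8}]' --jaw 60

```text
clock: 5.87
tcp_pos: [0.4899, -0.0328, 0.1191]
orientation: [1.596, 2.705, 0.002]
contact_force: [-0.1, 0.9, -0.9]
grip_width: 0.0599
gripper_force: 0.0
```

>>> send_rows --deltas '[{"dx": -6,"dy": 30,"dz": -20,"rx": 0,"ry": 0,"rz": 0},{"dx": -11,"dy": 51,"dz": -45,"rx": 0,"ry": 0,"rz": 0},{"dx": -11,"dy": 51,"dz": -75,"rx": 0,"ry": 0,"rz": 0},{"dx": -11,"dy": 51,"dz": -97,"rx": 0,"ry": 0,"rz": 0},{"dx": -11,"dy": 51,"dz": -97,"rx": 0,"ry": 0,"rz": 0}]'

```text
clock: 6.28
tcp_pos: [0.4769, 0.0171, 0.0187]
orientation: [-1.592, -2.704, 0.005]
contact_force: [-0.7, -0.5, -0.3]
grip_width: 0.0603
gripper_force: 0.0
```

>>> send_rows --deltas '[{"dx": 0,"dy": 0,"dz": 0,"rx": 0,"ry": 0,"rz": 0},{"dx": 0,"dy": 0,"dz": 0,"rx": 0,"ry": 0,"rz": 0},{"dx": 0,"dy": 0,"dz": 0,"rx": 0,"ry": 0,"rz": 0},{"dx": 0,"dy": 0,"dz": 0,"rx": 0,"ry": 0,"rz": 0},{"dx": 0,"dy": 0,"dz": 0,"rx": 0,"ry": 0,"rz": 0}]' --jaw 30

```text
clock: 6.7
tcp_pos: [0.481, 0.0161, 0.0232]
orientation: [1.596, 2.702, 0.004]
contact_force: [-0.3, -0.9, 8.4]
grip_width: 0.0301
gripper_force: 13.1
```

>>> send_rows --deltas '[{"dx": 0,"dy": 0,"dz": 0,"rx": 0,"ry": 0,"rz": 0},{"dx": 0,"dy": 0,"dz": 0,"rx": 0,"ry": 0,"rz": 0},{"dx": 0,"dy": 0,"dz": 0,"rx": 0,"ry": 0,"rz": 0}]'

```text
clock: 6.95
tcp_pos: [0.481, 0.0161, 0.0232]
orientation: [1.596, 2.702, 0.004]
contact_force: [1.2, -1.8, 8.8]
grip_width: 0.0303
gripper_force: 13.1
```

clip_b reads 13.1 N at 30 mm, so it is the firm one. I'll squeeze it fully, lift it and look.

>>> send_rows --deltas '[{"dx": 0,"dy": 0,"dz": 2,"rx": 0,"ry": 0,"rz": 0},{"dx": 0,"dy": 0,"dz": 2,"rx": 0,"ry": 0,"rz": 0},{"dx": 0,"dy": 0,"dz": 2,"rx": 0,"ry": 0,"rz": 0},{"dx": 0,"dy": 0,"dz": 2,"rx": 0,"ry": 0,"rz": 0},{"dx": 0,"dy": 0,"dz": 2,"rx": 0,"ry": 0,"rz": 0}]' --jaw 14 --newtons 60

```text
clock: 7.37
tcp_pos: [0.4803, 0.0164, 0.0243]
orientation: [1.596, 2.704, 0.002]
contact_force: [-0.4, -0.8, 10.1]
grip_width: 0.0176
gripper_force: 62.9
```

>>> send_rows --deltas '[{"dx": 0,"dy": -15,"dz": 30,"rx": 0,"ry": 0,"rz": 0},{"dx": 0,"dy": -25,"dz": 65,"rx": 0,"ry": 0,"rz": 0},{"dx": 0,"dy": -35,"dz": 105,"rx": 0,"ry": 0,"rz": 0},{"dx": 0,"dy": -40,"dz": 145,"rx": 0,"ry": 0,"rz": 0},{"dx": 0,"dy": -40,"dz": 150,"rx": 0,"ry": 0,"rz": 0}]'

```text
clock: 7.78
tcp_pos: [0.4827, -0.0251, 0.1795]
orientation: [1.596, 2.697, 0.01]
contact_force: [1.3, 0.7, 0.3]
grip_width: 0.0177
gripper_force: 61.9
```

```bash
cat > b.py <<'E'
from h import *
d=np.load("c0.npz")
def fit(X,up):
    best=None; rng=np.random.default_rng(0)
    for i in range(400):
        q=X[rng.choice(len(X),3,False)]; n=np.cross(q[1]-q[0],q[2]-q[0]); n/=np.linalg.norm(n)+1e-12
        if n[2]<0:n=-n
        if not .4<n[2]<.7: continue
        inl=abs((X-q[0])@n)<.0025
        if best is None or inl.sum()>best.sum(): best=inl
    I=X[best]; mu=I.mean(0); n=np.linalg.svd(I-mu,full_matrices=False)[2][2]; n*=np.sign(n[2]); return I,mu,n
fr={}
for nm,PP in(("front",d["P"]),("back",d["Q"])):
    m=(abs(PP[...,0]-.61)<.13)&(abs(PP[...,1]-.162)<.12)&(PP[...,2]>.035)&(PP[...,2]<.2)
    I,mu,n=fit(PP[m],1); y=np.cross([0,0,1],n); y/=np.linalg.norm(y); z=np.cross(n,y)
    L=(I-mu)@np.c_[y,z]
    hi=L[:,1]>0
    print(nm,len(I),"n",n.round(3),"tilt",np.degrees(np.arcsin(n[2])).round(1),"yaw",np.degrees(np.arctan2(n[1],n[0])).round(1))
    for lab,ss in(("upper",hi),("lower",~hi)): print(lab,"right/left edge", (mu+y*np.quantile(L[ss,0],.005)).round(4),(mu+y*np.quantile(L[ss,0],.995)).round(4))
    print("mu",mu.round(4),"top pt z",(mu+z*np.quantile(L[:,1],.995)).round(4)); fr[nm]=(mu,n)
print("thickness",(fr["front"][0]-fr["back"][0])@fr["front"][1],(fr["front"][0]-fr["back"][0])@fr["back"][1])
E
python3 b.py
python3 - <<'E'
from h import *
a=cam("top");s=cam("scene"); o=r.get_obs(); t=o["tcp_pos"]; print(t,o["orientation"],o["grip_width"],o["gripper_force"])
np.savez("c1.npz",P=cloud(a),Q=cloud(s))
out=[]
for c in(a,s):
    u,v=pix(c,t).astype(int); u=np.clip(u,60,500);v=np.clip(v,60,360); print(u,v)
    out.append(cv2.resize(c["im"][v-50:v+50,u-60:u+60],None,fx=3.3,fy=3.3,interpolation=cv2.INTER_CUBIC))
cv2.imwrite("pics/lift.png",np.hstack(out))
E
```

```text
front 936 n [0.818 0.169 0.55 ] tilt 33.4 yaw 11.7
upper right/left edge [0.6246 0.0837 0.0959] [0.5919 0.2418 0.0959]
lower right/left edge [0.6239 0.0867 0.0959] [0.5927 0.2377 0.0959]
mu [0.6084 0.162  0.0959] top pt z [0.5761 0.1553 0.146 ]
back 837 n [0.832 0.17  0.528] tilt 31.8 yaw 11.6
upper right/left edge [0.6189 0.079  0.095 ] [0.5862 0.2388 0.095 ]
lower right/left edge [0.6189 0.0787 0.095 ] [0.5863 0.2383 0.095 ]
mu [0.6035 0.1539 0.095 ] top pt z [0.5739 0.1479 0.1437]
thickness 0.0057975448613114215 0.00585706979277349
[ 0.48058075 -0.02338519  0.17524917] [1.59497009 2.70253502 0.00558635] 0.017936769293277623 61.93645119667053
290 234
278 176
```

View pics/lift.png

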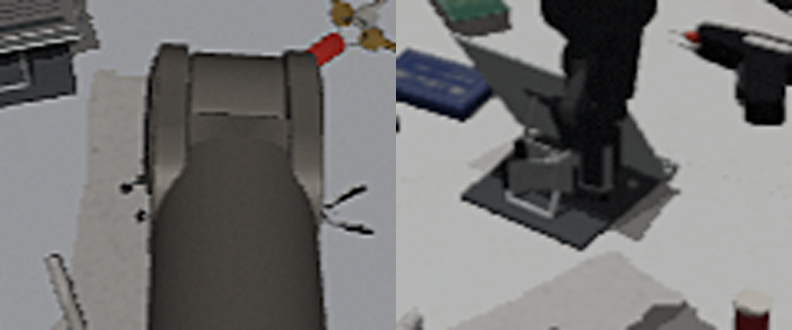

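The top crop (left) shows the clip held with its jaws open, tips at crop (127,188) and (140,215). I'll measure the jaws in the tool frame and work out the target.

```bash
cat > t.py <<'E'
from h import *
d=np.load("c1.npz"); o=dict(t=np.array([.48058,-.02339,.17525]),o=np.array([1.59497,2.70253,.0055]))
T=R.from_rotvec(o["o"]).as_matrix()
for k in "PQ":
    L=(d[k].reshape(-1,3)-o["t"])@T
    m=(L[:,0]>.03)&(L[:,0]<.09)&(abs(L[:,1])<.03)&(abs(L[:,2])<.04)
    X=L[m]*1000; print(k,m.sum(),X.min(0).round(1),X.max(0).round(1)); print(X[np.argsort(-X[:,0])][:14].round(1).tolist())
n=np.array([np.cos(np.radians(32))*np.cos(np.radians(11.6)),np.cos(np.radians(32))*np.sin(np.radians(11.6)),np.sin(np.radians(32))])
y=np.cross([0,0,1],n);y/=np.linalg.norm(y);z=np.cross(n,y)
B=np.c_[y,n,-z]
pC=np.array([.6055,.1608,.0955]); jt=pC-.058*y+.0151*z
jaw=np.array([.065,0,.011])
tg=jt-B@jaw
print("jaw target",jt,"tcp target",tg,"off 70mm",tg-.07*y, "rot from now",np.degrees(R.from_matrix(B@T.T).as_rotvec()),"y",y,"n",n,"z",z)
E
python3 t.py
```

```text
P 22 [ 47.8 -13.4  -6.7] [65.5 17.2 12.5]
[[65.5, 15.1, 0.3], [64.9, -12.2, -3.8], [64.4, 17.2, -3.6], [63.7, -9.9, -4.5], [63.2, 13.8, -0.7], [62.6, -13.4, -5.3], [62.0, 16.1, -1.7], [61.3, -11.1, -3.4], [60.9, 12.5, -3.1], [60.1, -8.7, -2.2], [59.7, 14.7, -4.8], [59.0, -12.2, -2.1], [58.5, 11.4, -0.4], [58.5, 17.1, -4.9]]
Q 227 [ 30.3 -17.8  -4.3] [67.  17.6 23.2]
[[67.0, 14.3, 16.5], [66.8, -11.2, 8.1], [66.5, 14.3, 5.3], [66.2, 13.9, 2.2], [66.2, 13.2, 7.3], [66.1, -13.3, 9.3], [66.0, 12.5, 9.6], [65.8, -12.6, -1.2], [65.7, 11.4, 11.6], [65.4, -14.2, 3.1], [65.2, 11.7, -2.1], [65.1, -14.5, 0.1], [64.9, 15.2, 16.7], [64.8, -11.6, 18.5]]
jaw target [0.60932417 0.10237565 0.10830553] tcp target [0.61668418 0.03753116 0.11763406] off 70mm [ 0.63075964 -0.03103911  0.11763406] rot from now [ 11.08720059 -29.85078701 -16.8383654 ] y [-0.20107792  0.97957525  0.        ] n [0.83072693 0.17052375 0.52991926] z [-0.5190958  -0.10655506  0.8480481 ]
```

>>> send_rows --deltas '[{"dx": 25,"dy": -1,"dz": 0,"rx": 2.1,"ry": -5.7,"rz": -3.2},{"dx": 55,"dy": -3,"dz": -5,"rx": 4.2,"ry": -11.3,"rz": -6.4},{"dx": 85,"dy": -5,"dz": -15,"rx": 6.3,"ry": -17,"rz": -9.6},{"dx": 115,"dy": -7,"dz": -30,"rx": 8.4,"ry": -22.7,"rz": -12.8},{"dx": 140,"dy": -8,"dz": -45,"rx": 10.5,"ry": -28.4,"rz": -16}]'

```text
clock: 8.3
tcp_pos: [0.6026, -0.0277, 0.135]
orientation: [1.716, 2.229, 0.523]
contact_force: [-0.6, 0.8, -1.3]
grip_width: 0.0174
gripper_force: 61.9
```

>>> send_rows --deltas '[{"dx": 10,"dy": 0,"dz": -15,"rx": 0.5,"ry": -1.5,"rz": -0.8},{"dx": 10,"dy": 0,"dz": -15,"rx": 0.5,"ry": -1.5,"rz": -0.8},{"dx": 10,"dy": 0,"dz": -15,"rx": 0.5,"ry": -1.5,"rz": -0.8}]'

```text
clock: 8.55
tcp_pos: [0.6115, -0.0254, 0.1214]
orientation: [1.715, 2.208, 0.549]
contact_force: [-0.6, -0.0, -0.6]
grip_width: 0.0175
gripper_force: 61.9
```

```bash
cat > l.py <<'E'
import sys
from h import *
from t import B,y,n,z,pC
o=r.get_obs(); t=o["tcp_pos"]; T=R.from_rotvec(o["orientation"]).as_matrix()
print("tcp",t.round(4),"force",o["contact_force"].round(1),"w",o["grip_width"],o["gripper_force"],"orient err deg",np.degrees(R.from_matrix(B@T.T).as_rotvec()).round(2))
M=np.c_[n,y,z]; O=pC-.0929*z+.0005*n
a=cam("top");s=cam("scene"); out=[]
for k,c in(("top",a),("scene",s)):
    P=cloud(c).reshape(-1,3); L=(P-t)@T
    m=(L[:,0]>.03)&(L[:,0]<.075)&(abs(L[:,1])<.03)&(L[:,2]>-.02)&(L[:,2]<.035)
    X=L[m]; 
    if len(X):
        X=X[X[:,0]>X[:,0].max()-.012]
        for sg in(1,-1):
            q=X[X[:,1]*sg>0]
            if len(q): print(k,"side",sg,len(q),"tool min/max",(q.min(0)*1e3).round(1),(q.max(0)*1e3).round(1),"board x min/max mm",(((T@q.T).T+t-O)@M*1e3).min(0).round(1),(((T@q.T).T+t-O)@M*1e3).max(0).round(1))
    Lb=(P-O)@M; m=(abs(Lb[:,0])<.012)&(Lb[:,1]>-.075)&(Lb[:,1]<-.0)&(Lb[:,2]>.06)&(Lb[:,2]<.13)
    print(k,"panel/card x mm",np.quantile(Lb[m,0],[.1,.5,.9]).round(4)*1e3 if m.sum() else None,m.sum())
    u,v=pix(c,t+T@[.05,0,.0]).astype(int); u=np.clip(u,60,500);v=np.clip(v,50,370)
    out.append(cv2.resize(c["im"][v-50:v+50,u-60:u+60],None,fx=3.3,fy=3.3,interpolation=cv2.INTER_CUBIC))
cv2.imwrite("pics/"+sys.argv[1],np.hstack(out))
E
python3 l.py stand1.png | grep -v -e '^[PQ] ' -e '^\[\[' -e '^jaw'
```

```text
tcp [ 0.6115 -0.0254  0.1214] force [-0.6 -0.  -0.6] w 0.017453783770400865 61.93881154060364 orient err deg [ 0.73 -4.17 -2.79]
top side 1 17 tool min/max [57.9 12.9 -0.8] [69.2 17.6 24.7] board x min/max mm [  -4.  -125.2  107.7] [   1.  -113.7  133.2]
top side -1 16 tool min/max [ 57.7 -14.7  -1.9] [68.5 -7.8 24.6] board x min/max mm [ -31.1 -126.5  109.8] [ -24.5 -115.5  136. ]
top panel/card x mm [1.9 2.9 4.1] 231
scene side 1 7 tool min/max [63.2 10.9  1.4] [67.8 17.3 20.5] board x min/max mm [  -6.1 -119.8  112.2] [   0.8 -115.1  131.1]
scene side -1 14 tool min/max [ 58.  -15.2  -2.3] [66.8 -8.7 15.4] board x min/max mm [ -31.9 -126.1  119.2] [ -24.7 -117.2  136.6]
scene panel/card x mm [-5.4 -3.9 -2.8] 224
```

View pics/stand1.png

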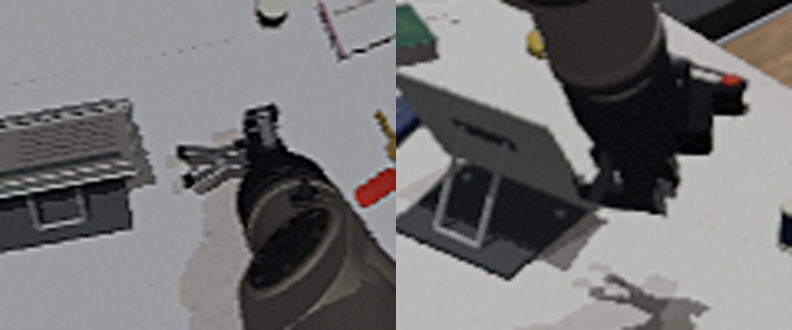

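The top crop shows the open jaws at (180,165), well to the right of the panel edge at (135,130). The pose is slightly short of target, so I'll correct it.

>>> send_rows --deltas '[{"dx": 10,"dy": -4,"dz": -3,"rx": 0.4,"ry": -2.1,"rz": -1.4},{"dx": 19,"dy": -7,"dz": -5,"rx": 0.7,"ry": -4.2,"rz": -2.8},{"dx": 19,"dy": -7,"dz": -5,"rx": 0.7,"ry": -4.2,"rz": -2.8},{"dx": 19,"dy": -7,"dz": -5,"rx": 0.7,"ry": -4.2,"rz": -2.8}]'

```text
clock: 8.98
tcp_pos: [0.6352, -0.0336, 0.1251]
orientation: [1.708, 2.124, 0.598]
contact_force: [-1.4, -0.7, -0.5]
grip_width: 0.0178
gripper_force: 61.9
```

```bash
python3 l.py stand2.png | grep -v -e '^[PQ] ' -e '^\[\[' -e '^jaw'
```

```text
tcp [ 0.6352 -0.0336  0.1251] force [-1.4 -0.7 -0.5] w 0.017848101752602596 61.946786642074585 orient err deg [ 0.46 -0.12 -0.68]
top side 1 17 tool min/max [57.5 11.9 -1.5] [69.1 17.1 21.6] board x min/max mm [  17.7 -138.7  101.7] [  22.9 -127.1  124.8]
top side -1 18 tool min/max [ 57.3 -15.7  -1.4] [68.3 -8.8 25.9] board x min/max mm [  -9.9 -139.3   97.5] [  -3.  -128.2  124.8]
top panel/card x mm [1.9 2.9 4. ] 229
scene side -1 18 tool min/max [ 56.3 -15.5  -2.1] [67.8 -7.6 15.1] board x min/max mm [  -9.7 -140.3  108.3] [  -1.8 -128.8  125.5]
scene panel/card x mm [-5.4 -3.9 -2.8] 219
```

>>> send_rows --deltas '[{"dx": -6.7,"dy": -1.4,"dz": -4.3,"rx": 0.4,"ry": -0.1,"rz": -0.6},{"dx": -6.7,"dy": -1.4,"dz": -4.3,"rx": 0.4,"ry": -0.1,"rz": -0.6},{"dx": -6.7,"dy": -1.4,"dz": -4.3,"rx": 0.4,"ry": -0.1,"rz": -0.6},{"dx": -6.7,"dy": -1.4,"dz": -4.3,"rx": 0.4,"ry": -0.1,"rz": -0.6}]'

```text
clock: 9.42
tcp_pos: [0.6294, -0.0359, 0.1238]
orientation: [1.741, 2.109, 0.606]
contact_force: [0.3, -0.5, -0.5]
grip_width: 0.0175
gripper_force: 61.9
```

```bash
python3 l.py stand3.png | grep -v -e '^[PQ] ' -e '^\[\[' -e '^jaw'
```

```text
tcp [ 0.6294 -0.0359  0.1238] force [ 0.3 -0.5 -0.5] w 0.017517060366628166 61.94016695022583 orient err deg [-0.48 -0.48  0.52]
top side 1 20 tool min/max [58.1 10.  -4.3] [68.9 17.1 28.2] board x min/max mm [  11.6 -139.4   97.4] [  18.7 -128.7  129.9]
top side -1 19 tool min/max [ 57.5 -15.1  -1.5] [68.7 -8.  25.5] board x min/max mm [ -13.4 -139.7  100.3] [  -6.4 -128.6  127.2]
top panel/card x mm [1.9 2.9 3.9] 234
scene side -1 16 tool min/max [ 56.4 -17.4  -0.1] [ 66.9 -10.   18.6] board x min/max mm [ -15.8 -140.9  107.2] [  -8.4 -130.4  125.8]
scene panel/card x mm [-5.5 -4.  -3. ] 217
```

>>> send_rows --deltas '[{"dx": -5,"dy": 12,"dz": -1.6,"rx": -0.3,"ry": -0.3,"rz": 0.3},{"dx": -7.5,"dy": 24,"dz": -1.6,"rx": -0.3,"ry": -0.3,"rz": 0.3},{"dx": -10.5,"dy": 38.7,"dz": -1.6,"rx": -0.3,"ry": -0.3,"rz": 0.3},{"dx": -10.5,"dy": 38.7,"dz": -1.6,"rx": -0.3,"ry": -0.3,"rz": 0.3},{"dx": -10.5,"dy": 38.7,"dz": -1.6,"rx": -0.3,"ry": -0.3,"rz": 0.3}]'

```text
clock: 9.93
tcp_pos: [0.6216, 0.0031, 0.1286]
orientation: [1.732, 2.124, 0.597]
contact_force: [-0.2, -0.1, -0.4]
grip_width: 0.0175
gripper_force: 61.9
```

```bash
python3 l.py stand4.png | grep -v -e '^[PQ] ' -e '^\[\[' -e '^jaw'
```

```text
tcp [0.6216 0.0031 0.1286] force [-0.2 -0.1 -0.4] w 0.017532803043872478 61.945130825042725 orient err deg [-0.13 -0.88 -0.09]
top side 1 18 tool min/max [57.8 11.8 -0.6] [69.2 17.8 25.5] board x min/max mm [  15.4 -100.   104.1] [ 21.3 -88.6 130.2]
top side -1 19 tool min/max [ 57.6 -15.   -2.1] [68.1 -8.1 24.3] board x min/max mm [ -11.3 -100.   105.7] [ -4.6 -89.6 132.1]
top panel/card x mm [2.  3.  3.9] 231
scene side -1 7 tool min/max [ 63.7 -16.5  -3.9] [74.8 -8.2 10.5] board x min/max mm [-12.9 -94.  119.5] [ -4.5 -82.9 133.9]
scene panel/card x mm [-5.5 -3.9 -2.8] 212
```

View pics/stand4.png

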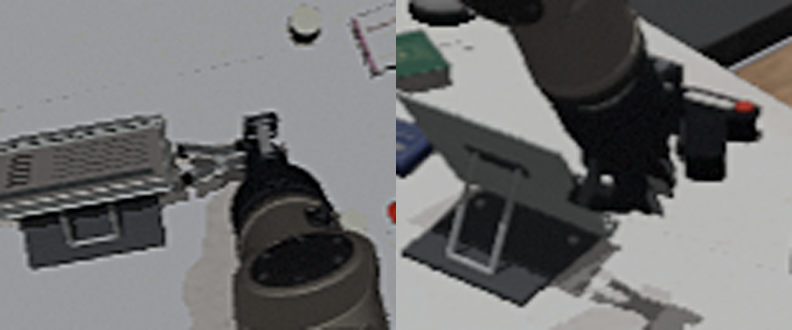

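>>> send_rows --deltas '[{"dx": -5,"dy": -1,"dz": -3.2,"rx": 0,"ry": -0.6,"rz": 0},{"dx": -5,"dy": -1,"dz": -3.2,"rx": 0,"ry": -0.6,"rz": 0},{"dx": -5,"dy": -1,"dz": -3.2,"rx": 0,"ry": -0.6,"rz": 0},{"dx": -5,"dy": -1,"dz": -3.2,"rx": 0,"ry": -0.6,"rz": 0}]'

```text
clock: 10.37
tcp_pos: [0.6184, -0.0007, 0.1304]
orientation: [1.733, 2.121, 0.598]
contact_force: [0.5, 0.2, -0.7]
grip_width: 0.0178
gripper_force: 61.9
```

```bash
python3 l.py stand5.png | grep -v -e '^[PQ] ' -e '^\[\[' -e '^jaw'; python3 -c "
from h import *
o=r.get_obs();print(o['joints'].round(3),o['qvel'].round(3),o['tcp_pos'])"
```

```text
tcp [ 0.6184 -0.0007  0.1304] force [ 0.5  0.2 -0.7] w 0.01776706459229677 61.94871425628662 orient err deg [-0.14 -0.81  0.02]
top side 1 19 tool min/max [57.3 11.7 -1.4] [68.9 17.5 27.5] board x min/max mm [  13.  -103.4  105.5] [ 18.7 -91.8 134.4]
top side -1 17 tool min/max [ 57.3 -16.3  -2.6] [68.4 -7.7 23.9] board x min/max mm [ -15.  -103.4  109.5] [ -6.4 -92.3 136. ]
top panel/card x mm [2.  2.9 3.9] 227
scene side -1 11 tool min/max [ 58.4 -16.6  -2.9] [ 67.7 -11.    9.3] board x min/max mm [ -15.2 -102.3  124.2] [ -9.6 -93.  136.3]
scene panel/card x mm [-5.6 -3.9 -2.8] 208
[-0.266  0.371  0.245  2.201 -1.366  0.17   1.457] [-0.008  0.001  0.001 -0.001 -0.001  0.001 -0.   ] [ 6.18459989e-01 -2.58625257e-04  1.30301663e-01]
```

The joints show J5 and J6 at their limits, so the lean is at the edge of reach. I'll reduce the lean by 4 to 5 degrees, which the jaws can tolerate.

>>> send_rows --deltas '[{"dx": 1,"dy": 0.5,"dz": -4,"rx": -0.5,"ry": 2.5,"rz": 0},{"dx": 1.5,"dy": 0.5,"dz": -8,"rx": -1,"ry": 4.6,"rz": 0},{"dx": 1.5,"dy": 0.5,"dz": -8,"rx": -1,"ry": 4.6,"rz": 0},{"dx": 1.5,"dy": 0.5,"dz": -8,"rx": -1,"ry": 4.6,"rz": 0}]'

```text
clock: 10.8
tcp_pos: [0.6204, 0.0013, 0.1222]
orientation: [1.772, 2.176, 0.517]
contact_force: [-0.7, 0.2, -0.4]
grip_width: 0.0177
gripper_force: 61.9
```

```bash
echo 'print("joints",o["joints"].round(3)); Lj=np.array([.066,.0015,.0105]); print("jaw in board xyz mm",((t+T@Lj-O)@M*1e3).round(1),"tool y vs n (board comps)",(M.T@T[:,1]).round(3),"tool x",(M.T@T[:,0]).round(3))' >> l.py;  python3 l.py stand6.png | grep -v -e '^[PQ] ' -e '^\[\[' -e '^jaw target'
```

```text
tcp [0.6204 0.0013 0.1222] force [-0.7  0.2 -0.4] w 0.017698982997326335 61.94593548774719 orient err deg [ 0.91 -5.35 -0.14]
top side 1 15 tool min/max [58.4 12.5 -1.7] [68.4 17.  20.1] board x min/max mm [  11.3 -100.7  103.5] [ 15.1 -90.8 125.5]
top side -1 18 tool min/max [ 57.3 -15.6  -2.3] [69.1 -8.4 21.3] board x min/max mm [ -17.  -101.9  104.7] [ -9.6 -90.1 128.3]
top panel/card x mm [2.  3.  3.9] 230
scene side -1 5 tool min/max [ 59.  -17.7  -2.3] [ 67.2 -10.5   5.2] board x min/max mm [ -18.5 -100.2  120.9] [-12.  -92.  129.1]
scene panel/card x mm [-5.2 -3.9 -2.9] 207
joints [-0.463  0.423  0.482  2.159 -1.108  0.289  1.17 ]
jaw in board xyz mm [ -0.7 -93.2 114.5] tool y vs n (board comps) [ 0.996  0.001 -0.095] tool x [-0.     1.     0.004]
```

Now tracking is exact, with the jaw midline at x = -0.7 mm. Inserting.

>>> send_rows --deltas '[{"dx": -1.6,"dy": 7.8,"dz": 0,"rx": 0,"ry": 0,"rz": 0},{"dx": -3.2,"dy": 15.7,"dz": 0,"rx": 0,"ry": 0,"rz": 0},{"dx": -5,"dy": 24.5,"dz": 0,"rx": 0,"ry": 0,"rz": 0},{"dx": -7,"dy": 34.3,"dz": 0,"rx": 0,"ry": 0,"rz": 0},{"dx": -7,"dy": 34.3,"dz": 0,"rx": 0,"ry": 0,"rz": 0}]'

```text
clock: 11.32
tcp_pos: [0.6121, 0.0384, 0.122]
orientation: [1.772, 2.18, 0.519]
contact_force: [-0.3, 0.7, -0.7]
grip_width: 0.0177
gripper_force: 61.9
```

```bash
python3 l.py stand7.png | grep -v -e '^[PQ] ' -e '^\[\[' -e '^jaw target'
```

```text
tcp [0.6121 0.0384 0.122 ] force [-0.3  0.7 -0.7] w 0.017674744460498604 61.93092942237854 orient err deg [ 0.77 -5.47 -0.28]
top side 1 38 tool min/max [ 63.2   0.1 -19.3] [75.  17.  34.7] board x min/max mm [ -0.8 -58.1  90.2] [ 14.7 -46.3 144.7]
top side -1 6 tool min/max [ 63.6 -15.  -19.2] [72.9 -0.3  0.7] board x min/max mm [-16.8 -57.6 126.2] [ -0.5 -48.3 144.7]
top panel/card x mm [2.1 3.  4.6] 215
scene side 1 1 tool min/max [74.2  0.9 17.2] [74.2  0.9 17.2] board x min/max mm [ -2.6 -46.9 108.4] [ -2.6 -46.9 108.4]
scene side -1 20 tool min/max [ 62.4 -10.5 -18.9] [74.4 -0.3 18.4] board x min/max mm [-12.4 -58.8 107.3] [ -2.9 -46.8 144.7]
scene panel/card x mm [-6.  -4.  -3.1] 121
joints [-0.56   0.415  0.504  2.179 -1.094  0.262  1.091]
jaw in board xyz mm [ -1.4 -55.1 114.9] tool y vs n (board comps) [ 0.995  0.001 -0.096] tool x [-0.001  1.     0.008]
```

View pics/stand7.png

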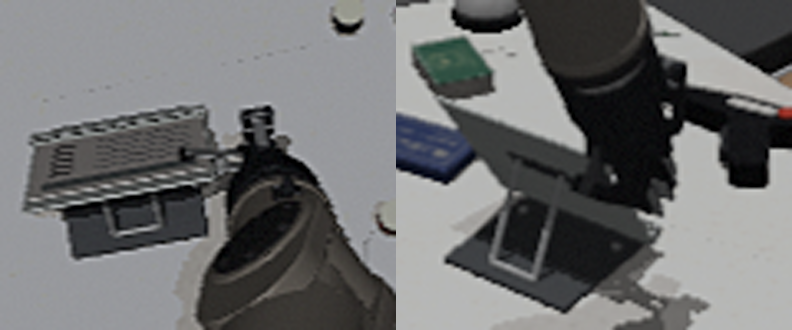

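One jaw is in front of the card at crop (185,155) and the other behind the panel, with no contact force. Releasing.

>>> send_rows --deltas '[{"dx": 0,"dy": 0,"dz": 0,"rx": 0,"ry": 0,"rz": 0},{"dx": 0,"dy": 0,"dz": 0,"rx": 0,"ry": 0,"rz": 0},{"dx": 0,"dy": 0,"dz": 0,"rx": 0,"ry": 0,"rz": 0},{"dx": 0,"dy": 0,"dz": 0,"rx": 0,"ry": 0,"rz": 0},{"dx": 0,"dy": 0,"dz": 0,"rx": 0,"ry": 0,"rz": 0}]' --jaw 56 --newtons 30

```text
clock: 11.83
tcp_pos: [0.613, 0.0345, 0.1223]
orientation: [1.775, 2.174, 0.516]
contact_force: [0.4, 0.2, -0.7]
grip_width: 0.0559
gripper_force: 0.0
```

>>> send_rows --deltas '[{"dx": 3,"dy": -12,"dz": 0,"rx": 0,"ry": 0,"rz": 0},{"dx": 5,"dy": -26,"dz": 0,"rx": 0,"ry": 0,"rz": 0},{"dx": 7,"dy": -40,"dz": 0,"rx": 0,"ry": 0,"rz": 0},{"dx": -5,"dy": -65,"dz": 20,"rx": 0,"ry": 6,"rz": 0},{"dx": -25,"dy": -90,"dz": 30,"rx": 0,"ry": 12,"rz": 0}]'

```text
clock: 12.25
tcp_pos: [0.5871, -0.0525, 0.1509]
orientation: [1.905, 2.314, 0.346]
contact_force: [2.8, 0.5, -0.9]
grip_width: 0.0561
gripper_force: 0.0
```

```bash
cat > k.py <<'E'
from h import *
from t import y,n,z,pC,B
M=np.c_[n,y,z]; O=pC-.0929*z+.0005*n
a=cam("top");s=cam("scene"); out=[]
for k,c in(("top",a),("scene",s)):
    P=cloud(c).reshape(-1,3); Lb=(P-O)@M*1e3
    m=(abs(Lb[:,0])<30)&(Lb[:,1]<-86)&(Lb[:,1]>-150)&(Lb[:,2]>70)&(Lb[:,2]<170)
    if m.sum(): print(k,"clip outside edge",m.sum(),Lb[m].min(0).round(1),Lb[m].max(0).round(1))
    m=(Lb[:,0]>5)&(Lb[:,0]<25)&(Lb[:,1]<-30)&(Lb[:,1]>-82)&(Lb[:,2]>70)&(Lb[:,2]<150) if k=="top" else (Lb[:,0]<-7)&(Lb[:,0]>-25)&(Lb[:,1]<-30)&(Lb[:,1]>-82)&(Lb[:,2]>90)&(Lb[:,2]<150)
    if m.sum(): print(k,"jaw inside",m.sum(),Lb[m].min(0).round(1),Lb[m].max(0).round(1))
    u,v=pix(c,O+M@[0,-.04,.08]).astype(int)
    out.append(cv2.resize(c["im"][v-50:v+50,u-60:u+60],None,fx=3.3,fy=3.3,interpolation=cv2.INTER_CUBIC))
cv2.imwrite("pics/placed.png",np.hstack(out))
o=r.get_obs(); T=R.from_rotvec(o["orientation"]).as_matrix(); print(o["tcp_pos"],o["contact_force"])
D=np.array([[np.cos(np.radians(98)),np.sin(np.radians(98)),0],[np.sin(np.radians(98)),-np.cos(np.radians(98)),0],[0,0,-1]]).T
print("rot to C",np.degrees(R.from_matrix(D@T.T).as_rotvec()).round(1),"shift to C",(np.array([.454,-.1765,.022])-o["tcp_pos"])*1e3)
E
python3 k.py| grep -v -e '^[PQ] ' -e '^\[\[' -e '^jaw target'
```

```text
top clip outside edge 129 [ -18.2 -130.8  102.4] [ 15.8 -87.  129.7]
top jaw inside 34 [  5.  -82.  102.4] [ 10.7 -58.4 126. ]
scene clip outside edge 107 [ -21.9 -132.9   99.6] [ 11.1 -86.4 129.7]
scene jaw inside 32 [-11.1 -80.4 100.4] [ -7.9 -58.2 129. ]
[ 0.58980623 -0.06076491  0.15489743] [ 0.49584312 -0.88848989  0.46776354]
rot to C [-4.8 14.5 -2.6] shift to C [-135.80622521 -115.73508584 -132.89742968]
```

View pics/placed.png

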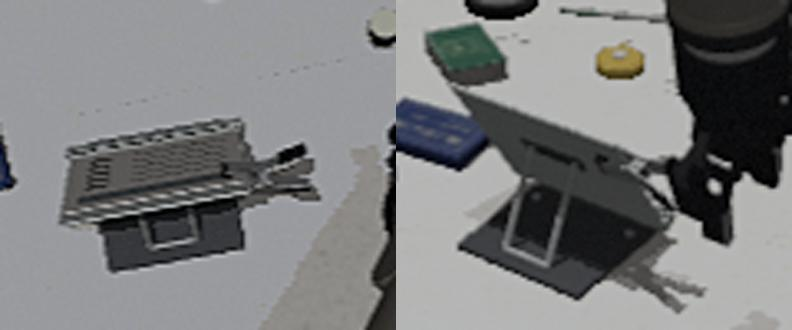

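The clip bites card and panel on the right edge at crop (235,170), tips at y of about -58 mm and z of about 115 mm. Now clip_c.

>>> send_rows --deltas '[{"dx": -27,"dy": -20,"dz": 0,"rx": -1.6,"ry": 4.8,"rz": -0.9},{"dx": -54,"dy": -44,"dz": 0,"rx": -3.2,"ry": 9.7,"rz": -1.7},{"dx": -81,"dy": -68,"dz": 0,"rx": -4.8,"ry": 14.5,"rz": -2.6},{"dx": -108,"dy": -92,"dz": -10,"rx": -4.8,"ry": 14.5,"rz": -2.6},{"dx": -134,"dy": -114,"dz": -25,"rx": -4.8,"ry": 14.5,"rz": -2.6}]' --jaw 60

```text
clock: 12.77
tcp_pos: [0.4561, -0.1688, 0.127]
orientation: [-2.05, -2.38, -0.008]
contact_force: [-0.4, -0.7, -0.7]
grip_width: 0.0597
gripper_force: 0.0
```

>>> send_rows --deltas '[{"dx": 0,"dy": 0,"dz": -20,"rx": 0,"ry": 0,"rz": 0},{"dx": 0,"dy": 0,"dz": -45,"rx": 0,"ry": 0,"rz": 0},{"dx": 0,"dy": 0,"dz": -45,"rx": 0,"ry": 0,"rz": 0}]'

```text
clock: 13.02
tcp_pos: [0.4527, -0.1671, 0.0788]
orientation: [-2.049, -2.371, -0.005]
contact_force: [-0.1, 1.1, 0.3]
grip_width: 0.0598
gripper_force: 0.0
```

```bash
python3 k.py| grep -e 'rot to'
```

```text
rot to C [-0.4 -0.1 -0.4] shift to C [ -0.739405    -8.70809559 -59.52915273]
```

>>> send_rows --deltas '[{"dx": 0,"dy": -9,"dz": -25,"rx": 0,"ry": 0,"rz": 0},{"dx": 0,"dy": -9,"dz": -50,"rx": 0,"ry": 0,"rz": 0},{"dx": 0,"dy": -9,"dz": -58,"rx": 0,"ry": 0,"rz": 0},{"dx": 0,"dy": -9,"dz": -58,"rx": 0,"ry": 0,"rz": 0}]'

```text
clock: 13.45
tcp_pos: [0.4548, -0.1763, 0.0233]
orientation: [-2.049, -2.374, -0.007]
contact_force: [-0.4, 0.4, 1.0]
grip_width: 0.0597
gripper_force: 0.0
```

>>> send_rows --deltas '[{"dx": 0,"dy": 0,"dz": 0,"rx": 0,"ry": 0,"rz": 0},{"dx": 0,"dy": 0,"dz": 0,"rx": 0,"ry": 0,"rz": 0},{"dx": 0,"dy": 0,"dz": 0,"rx": 0,"ry": 0,"rz": 0},{"dx": 0,"dy": 0,"dz": 0,"rx": 0,"ry": 0,"rz": 0},{"dx": 0,"dy": 0,"dz": 0,"rx": 0,"ry": 0,"rz": 0}]' --jaw 30

```text
clock: 13.87
tcp_pos: [0.4567, -0.1773, 0.0255]
orientation: [-2.053, -2.377, -0.01]
contact_force: [0.5, 0.5, 5.6]
grip_width: 0.0298
gripper_force: 4.5
```

>>> send_rows --deltas '[{"dx": 0,"dy": 0,"dz": 2,"rx": 0,"ry": 0,"rz": 0},{"dx": 0,"dy": 0,"dz": 2,"rx": 0,"ry": 0,"rz": 0},{"dx": 0,"dy": 0,"dz": 2,"rx": 0,"ry": 0,"rz": 0},{"dx": 0,"dy": 0,"dz": 2,"rx": 0,"ry": 0,"rz": 0}]' --jaw 15

```text
clock: 14.2
tcp_pos: [0.4556, -0.1768, 0.0264]
orientation: [-2.051, -2.375, -0.009]
contact_force: [-0.7, 0.4, 8.5]
grip_width: 0.0185
gripper_force: 33.5
```

clip_c reads 4.5 N, so it is tired. To the tray.

>>> send_rows --deltas '[{"dx": 0,"dy": 0,"dz": 35,"rx": 0,"ry": 0,"rz": 0},{"dx": 10,"dy": 0,"dz": 70,"rx": 0,"ry": 0,"rz": 0},{"dx": 35,"dy": -5,"dz": 95,"rx": 0,"ry": 0,"rz": 0},{"dx": 54,"dy": -35,"dz": 95,"rx": 0,"ry": 0,"rz": 0},{"dx": 54,"dy": -75,"dz": 95,"rx": 0,"ry": 0,"rz": 0}]'

```text
clock: 14.62
tcp_pos: [0.5156, -0.2478, 0.122]
orientation: [-2.039, -2.389, -0.014]
contact_force: [1.2, 0.4, -1.0]
grip_width: 0.0191
gripper_force: 32.8
```

>>> send_rows --deltas '[{"dx": 0,"dy": -40,"dz": 0,"rx": 0,"ry": 0,"rz": 0},{"dx": 0,"dy": -75,"dz": 0,"rx": 0,"ry": 0,"rz": 0},{"dx": 0,"dy": -92,"dz": -25,"rx": 0,"ry": 0,"rz": 0},{"dx": 0,"dy": -92,"dz": -52,"rx": 0,"ry": 0,"rz": 0},{"dx": 0,"dy": -92,"dz": -52,"rx": 0,"ry": 0,"rz": 0}]'

```text
clock: 15.03
tcp_pos: [0.506, -0.3429, 0.0644]
orientation: [-2.048, -2.367, -0.005]
contact_force: [-0.3, 2.2, -1.0]
grip_width: 0.0186
gripper_force: 32.8
```

>>> send_rows --deltas '[{"dx": 0,"dy": 0,"dz": 0,"rx": 0,"ry": 0,"rz": 0},{"dx": 0,"dy": 0,"dz": 0,"rx": 0,"ry": 0,"rz": 0},{"dx": 0,"dy": 0,"dz": 0,"rx": 0,"ry": 0,"rz": 0},{"dx": 0,"dy": 0,"dz": 0,"rx": 0,"ry": 0,"rz": 0},{"dx": 0,"dy": 0,"dz": 0,"rx": 0,"ry": 0,"rz": 0}]' --jaw 60

```text
clock: 15.45
tcp_pos: [0.5099, -0.3434, 0.0698]
orientation: [-2.05, -2.377, -0.009]
contact_force: [-0.1, -0.3, -0.1]
grip_width: 0.0599
gripper_force: 0.0
```

>>> send_rows --deltas '[{"dx": 0,"dy": 0,"dz": 40,"rx": 0,"ry": 0,"rz": 0},{"dx": 0,"dy": 0,"dz": 80,"rx": 0,"ry": 0,"rz": 0},{"dx": -10,"dy": 30,"dz": 110,"rx": 0,"ry": 0,"rz": 0},{"dx": -20,"dy": 70,"dz": 110,"rx": 0,"ry": 0,"rz": 0},{"dx": -30,"dy": 108,"dz": 110,"rx": 0,"ry": 0,"rz": 0}]'

```text
clock: 15.87
tcp_pos: [0.4796, -0.236, 0.1811]
orientation: [2.056, 2.375, 0.011]
contact_force: [1.3, 0.7, -0.0]
grip_width: 0.0601
gripper_force: 0.0
```

>>> send_rows --deltas '[{"dx": -10,"dy": 38,"dz": 0,"rx": 0,"ry": 0,"rz": 0},{"dx": -20,"dy": 70,"dz": 0,"rx": 0,"ry": 0,"rz": 0},{"dx": -20,"dy": 70,"dz": 0,"rx": 0,"ry": 0,"rz": 0}]'

```text
clock: 16.12
tcp_pos: [0.4576, -0.1579, 0.1778]
orientation: [-2.036, -2.379, -0.012]
contact_force: [-0.4, -0.3, -1.0]
grip_width: 0.0598
gripper_force: 0.0
```

```bash
python3 k.py| grep -e 'clip out' -e inside
python3 - <<'E'
from h import *
c=cam("top"); cv2.imwrite("pics/end.png",cv2.resize(c["im"][140:290,150:430],None,fx=2.8,fy=2.8,interpolation=cv2.INTER_CUBIC))
E
```

```text
top clip outside edge 129 [ -18.8 -130.9  102.6] [ 16.3 -87.1 129.8]
top jaw inside 35 [  5.3 -82.  103.5] [ 10.5 -58.6 127.7]
scene clip outside edge 122 [ -20.5 -132.7  100.8] [ 12.  -86.1 130.2]
scene jaw inside 32 [-11.1 -81.3 101. ] [ -8.3 -58.7 127.6]
```

View pics/end.png

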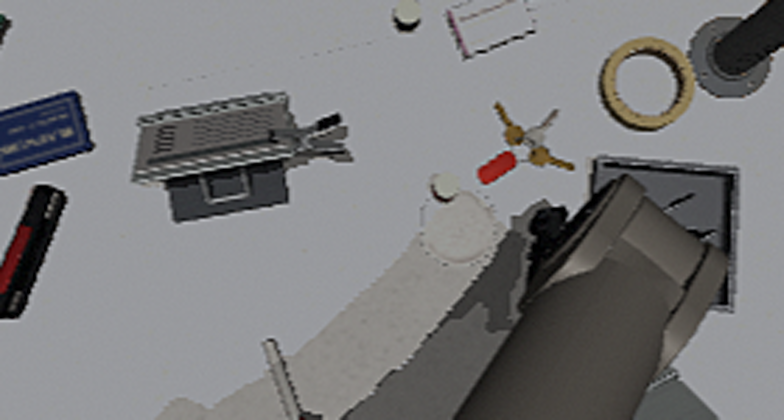

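The card clip is unchanged at (310,140). The arm hides part of the tray, so I'll check it with the scene camera.

Run:
```python
from h import *
c=cam("scene"); P=cloud(c).reshape(-1,3)
m=(abs(P[:,0]-.532)<.07)&(abs(P[:,1]+.321)<.07)&(P[:,2]>.012)&(P[:,2]<.08); X=P[m]
print(m.sum(),X.min(0),X.max(0))
cv2.imwrite("pics/tray.png",cv2.resize(c["im"][220:340,320:460],None,fx=5,fy=5,interpolation=cv2.INTER_CUBIC))
```

```text
1011 [ 0.46236861 -0.39085394  0.01201808] [ 0.60194569 -0.25100455  0.03776943]
```

View pics/tray.png

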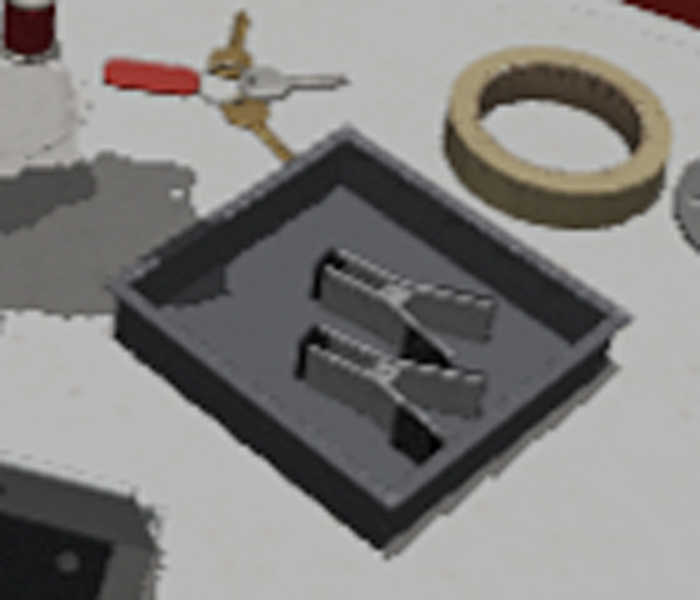

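Both tired clips lie flat in the tray, at (400,300) and (385,380). Handing in.

```bash
python3 -c "
from bench import r
print(r.hand_in())"
```

```text
the job is handed in; nothing more can be done
None
```

I pinned the price card with the firm clip (clip_b) at the board's right edge, dropped the tired clip_a and clip_c in the scrap tray, and handed the job in; no verdict was returned.

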